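# Gather the carving tools into the shadow caddy

### The arm

A 6-joint arm with a two-finger parallel gripper is mounted at the origin on the work surface. World frame = base frame: x ahead of the robot, y to its left, z up, the work surface at z = 0. Lengths are in m, angles in rad, forces in N, time in s.
With the tool pointing down it reaches from about 0.325 to 0.85 m from the base axis. Payload 15.5 kg.
Tool frame: the origin (TCP) lies on the centre line of the jaws, within the pads' length; the fingertips stand 17 mm ahead of it and the grasp point (between the pads) lies 2 mm behind it (bot.tip_extent is the distance from the TCP to the fingertips, in m); y points along the fingers, z is the direction in which the jaws open and shut, and the axes are right-handed (so a half turn about y gives the same grasp; the last joint's range is limited). The gripper opens to 91 mm and grips with 3 to 60 N. Pads are 32 mm wide; open, the fingers measure 118 mm over their backs; the gripper's body (76 mm by 178 mm) begins 60 mm behind the grasp point.
Start: joints at [-1.415, 0.494, 1.345, -0, 1.302, -0.096], TCP at [0.156, -0.605, 0.231] pointing down, gripper open.
Joint ranges: [-2.91, 2.91], [-0.82, 2.16], [0.22, 2.67], [-1.22, 4.37], [0.12, 2.79], [-3.08, 3.08]. Speed limits (rad/s): [1.89, 1.89, 2.57, 3.01, 3.01, 3.01].

### API

Orientations are given as a rotation vector (axis times angle).
In Python, from station import bot gives the robot as it stands.
- The arm moves only by the tool jog_arm, never from a script. Its argument "series" is one flat list of numbers, 5 for each row, row after row: the opening in per cent of the stroke, from 0 (shut) to 100 (fully open), then the shift along the tool's x, y, z in cm, then the turn about the tool's y in degrees. In form: [hand, x, y, z, roll, hand, x, y, z, roll, ...]. A call has exactly 5 rows; each row is the pose to reach, as a shift and turn from the pose measured when the call began, along the tool's axes at that moment; what a row does not reach only later rows make up. A row lasts 1/12 s, in which the tool goes at most 41.7 mm and 7.16 degrees, less where a joint would pass 70% of its speed; a pose out of reach is approached as far as the arm can. A call with a gripper value outside its range is refused whole. The fingers move at their own pace and stop on an object; "newtons" is the grip in N (left out, the last holds). Time passes only in rows, so rows that repeat a pose let the fingers close, or fill a call up. It gives the time, the measured TCP pose, the force and the opening at its end, in the units of the state.
- bot.get_obs(): the state, without advancing time (a new reading comes with each control period).
- bot.read_camera(name): name is "scene" or "side" or "wrist"; returns the picture (384x512x3 uint8, blue, green, red); there is no depth.
- bot.camera_model(name): a dict with "camera_matrix" (3x3 intrinsics, pixels), "R" (3x3) and "t" (3): a world point X has camera coordinates R X + t. Camera axes: x right, y down, z forward; pixel columns grow to the right and rows downward; lengths in m; the calibration is good to about 2 mm. A picture is of the moment at which its call begins: read the wrist's pose just before it. camera_model takes no time and is no camera call; for the wrist camera it gives the pose at the moment of the call.
- bot.job_done(): hands the job in, once; it reports no verdict.
The state is a dict: "t": time; "qpos": joint angles; "joint_vel": joint speeds; "joint_efforts": joint torques, N m; "ee_pos": TCP position; "orientation": TCP orientation; "contact_force": force on the tool from outside, world axes, zero at the start; "torque": the same for the moment, N m; "gripper_width": finger opening in m.
Only numpy, scipy, OpenCV 4.12 (cv2) and the standard library are available. Lean on these libraries where they do the work, as an engineer would, in place of code of your own. Each camera call takes 0.05 s, during which the arm holds its last target. There are 200 camera calls.

### The job

Carving is over: put the four carving tools back into the black caddy, each lying flat on the pad whose colour matches its handle, with its handle centred on the coloured patch and its blade along the black strip, pointing the way the strip points. The red-handled brush and the blue-handled ink scraper do not belong in the caddy: leave them where they lie.

Things in the scene. Friction and masses are not known exactly. Their poses are not given: they have to be found in the camera images.
- gouge_red_mid (a point): carving tool (palm gouge) with a red handle and a narrow steel blade with a pointed diamond tip. Handle 58 mm long, 24 mm wide, 24 mm high, flat underneath, wooden butt; 105 mm over all, 40 to 85 g. The point is the centre of the handle, half-way up (12 mm above what it lies on); x runs along the handle to the blade (tip 76 mm from the point), z up.
- gouge_yellow_mid (a point): carving tool (palm gouge) with a yellow handle and a narrow flat steel chisel blade, 13 mm wide at the tip. Handle 58 mm long, 24 mm wide, 24 mm high, flat underneath, wooden butt; 105 mm over all, 40 to 85 g. The point is the centre of the handle, half-way up (12 mm above what it lies on); x runs along the handle to the blade (tip 76 mm from the point), z up.
- gouge_blue_mid (a point): carving tool (palm gouge) with a blue handle and a thin round steel blade, 9 mm in diameter. Handle 58 mm long, 24 mm wide, 24 mm high, flat underneath, wooden butt; 105 mm over all, 40 to 85 g. The point is the centre of the handle, half-way up (12 mm above what it lies on); x runs along the handle to the blade (tip 76 mm from the point), z up.
- gouge_white_mid (a point): carving tool (palm gouge) with a white handle and a narrow steel knife blade with a skewed tip. Handle 58 mm long, 24 mm wide, 24 mm high, flat underneath, wooden butt; 105 mm over all, 40 to 85 g. The point is the centre of the handle, half-way up (12 mm above what it lies on); x runs along the handle to the blade (tip 76 mm from the point), z up.
- bay_red: fixed grey pad, 146 (x) by 74 (y) by 10 mm, in the black caddy, printed with a red handle patch (64 by 34 mm) and a black blade strip. Origin: centre of underside; the tool lies on the top, 10 mm above. Patch centre 28 mm from the origin to -x; the strip points to +x. The 4 pads lie side by side, 78 mm apart, order shuffled; lips 12 mm above the pads at both x ends only, from 77 mm off the origin.
- bay_yellow: fixed grey pad, 146 (x) by 74 (y) by 10 mm, in the black caddy, printed with a yellow handle patch (64 by 34 mm) and a black blade strip. Origin: centre of underside; the tool lies on the top, 10 mm above. Patch centre 28 mm from the origin to -x; the strip points to +x. The 4 pads lie side by side, 78 mm apart, order shuffled; lips 12 mm above the pads at both x ends only, from 77 mm off the origin.
- bay_blue: fixed grey pad, 146 (x) by 74 (y) by 10 mm, in the black caddy, printed with a blue handle patch (64 by 34 mm) and a black blade strip. Origin: centre of underside; the tool lies on the top, 10 mm above. Patch centre 28 mm from the origin to -x; the strip points to +x. The 4 pads lie side by side, 78 mm apart, order shuffled; lips 12 mm above the pads at both x ends only, from 77 mm off the origin.
- bay_white: fixed grey pad, 146 (x) by 74 (y) by 10 mm, in the black caddy, printed with a white handle patch (64 by 34 mm) and a black blade strip. Origin: centre of underside; the tool lies on the top, 10 mm above. Patch centre 28 mm from the origin to -x; the strip points to +x. The 4 pads lie side by side, 78 mm apart, order shuffled; lips 12 mm above the pads at both x ends only, from 77 mm off the origin.
- brush_mid (a point): look-alike: short brush with the same kind of red handle, but a broad dark brown bristle head, 36 mm wide. Not a carving tool: it stays where it lies. Handle 58 by 24 by 24 mm. The point is the centre of the handle, half-way up; x runs along the handle to the head (its end 76 mm from the point), z up.
- scraper_mid (a point): look-alike: ink scraper with the same kind of blue handle, but a broad flat steel blade, 46 mm wide. Not a carving tool: it stays where it lies. Handle 58 by 24 by 24 mm. The point is the centre of the handle, half-way up; x runs along the handle to the head (its end 76 mm from the point), z up.

How it is judged:
At the end, for the whole second after the job is handed in: Each carving tool lies still on the pad of its colour: handle centre within 15 mm of the patch centre along and across, at resting height within 5 mm, within 0.3 rad of the pad's direction, blade towards the strip, tilt under 0.15 rad; brush and scraper within 20 mm of their starts (x of gouge_red_mid in the frame of bay_red between -0.043 and -0.013 m and y of gouge_red_mid in the frame of bay_red between -0.015 and 0.015 m and z of gouge_red_mid in the frame of bay_red between 0.017 and 0.027 m and angle between the x axis of gouge_red_mid and the x axis of bay_red, either way round below 0.3 rad and x of bay_red in the frame of gouge_red_mid above 0.005 m and angle between each of gouge_red_mid, gouge_yellow_mid, gouge_blue_mid, gouge_white_mid's own z axis and vertical below 0.15 rad and linear speed of each of gouge_red, gouge_yellow, gouge_blue, gouge_white below 0.01 m/s and x of gouge_yellow_mid in the frame of bay_yellow between -0.043 and -0.013 m and y of gouge_yellow_mid in the frame of bay_yellow between -0.015 and 0.015 m and z of gouge_yellow_mid in the frame of bay_yellow between 0.017 and 0.027 m and angle between the x axis of gouge_yellow_mid and the x axis of bay_yellow, either way round below 0.3 rad and x of bay_yellow in the frame of gouge_yellow_mid above 0.005 m and x of gouge_blue_mid in the frame of bay_blue between -0.043 and -0.013 m and y of gouge_blue_mid in the frame of bay_blue between -0.015 and 0.015 m and z of gouge_blue_mid in the frame of bay_blue between 0.017 and 0.027 m and angle between the x axis of gouge_blue_mid and the x axis of bay_blue, either way round below 0.3 rad and x of bay_blue in the frame of gouge_blue_mid above 0.005 m and x of gouge_white_mid in the frame of bay_white between -0.043 and -0.013 m and y of gouge_white_mid in the frame of bay_white between -0.015 and 0.015 m and z of gouge_white_mid in the frame of bay_white between 0.017 and 0.027 m and angle between the x axis of gouge_white_mid and the x axis of bay_white, either way round below 0.3 rad and x of bay_white in the frame of gouge_white_mid above 0.005 m and distance of each of brush_mid, scraper_mid from where it was at the start of the episode below 0.02 m); the robot touches nothing.
It fails at once if the brush is moved 20 mm or more (distance of brush_mid from where it was at the start of the episode above 0.02 m).
It fails at once if the scraper is moved 20 mm or more (distance of scraper_mid from where it was at the start of the episode above 0.02 m).
It also fails if it takes over 102 s, if anything falls off the work surface, if the arm or the gripper's body presses on something with over 40 N, if the wrist force passes 120 N, or if a joint passes its speed limit or range.

## Working session

There is one attempt and no reset: what is moved stays moved. The work goes in short steps, Python scripts to look and compute and a tool call to move; the robot and the scene stay as the last step left them, time stands still between calls to the robot, and variables do not carry over. Pictures are saved under pics/ and viewed, about 12 in all and at most 16, crops included, and the job is handed in when it is done.

Besides the shell and the picture viewer there is one more tool, called after "Call:" as name(argument=value, ...), one argument or row to a line, values as JSON. jog_arm: Moves the arm, as the interface text tells. Its arguments: {"type":"object","properties":{"series":{"type":"array"},"newtons":{"type":"number"}},"required":["series"]}

```bash
mkdir -p pics && cat > h.py <<'E'
import numpy as np, cv2
from scipy.spatial.transform import Rotation as Rn
from station import bot
def snap(name, fn):
    m=bot.camera_model(name); im=np.ascontiguousarray(bot.read_camera(name)); cv2.imwrite('pics/'+fn,im); 
    np.savez('pics/'+fn+'.npz',K=m['camera_matrix'],R=m['R'],t=m['t']); return im,m
def load(fn): return cv2.imread('pics/'+fn), np.load('pics/'+fn+'.npz')
def unproj(m,key,uv,z):
    K=np.array(m[key]);R=np.array(m['R']);t=np.array(m['t']).ravel()
    d=R.T@np.linalg.solve(K,np.array([uv[0],uv[1],1.])); c=-R.T@t
    return c+d*(z-c[2])/d[2]
E
python3 - <<'E'
from h import *
o=bot.get_obs(); print(o); print(Rn.from_rotvec(o['orientation']).as_matrix().round(3))
a,m=snap('scene','scene0.png'); print(m)
b,m=snap('side','side0.png'); print(m)
c,m=snap('wrist','wrist0.png'); print(m)
cv2.imwrite('pics/scene0b.png',cv2.resize(a,(800,600),interpolation=cv2.INTER_CUBIC))
cv2.imwrite('pics/sw.png',np.hstack([cv2.resize(b,(400,300)),cv2.resize(c,(400,300))]))
E
```

```text
{'t': 0.0, 'qpos': array([-1.41451455e+00,  4.94180138e-01,  1.34614017e+00,  1.58078613e-05,
        1.30248463e+00, -9.55031042e-02]), 'joint_vel': array([ 0.00017735, -0.00123146,  0.00077026,  0.00136781, -0.00014234,
       -0.0030944 ]), 'joint_efforts': array([ 4.36881426e-03, -8.78821850e+01, -3.81855440e+01,  7.09380792e-02,
        5.33054885e-02, -1.02041779e-04]), 'ee_pos': array([ 0.15565807, -0.60493489,  0.23033708]), 'orientation': array([-0.26420141,  2.08866023, -2.08610974]), 'contact_force': array([ 0.33254509, -1.10418909,  0.44645704]), 'torque': array([-0.07120061, -0.009251  , -0.02888895]), 'gripper_width': 0.09091353521731936}
[[-0.968 -0.     0.249]
 [-0.249  0.001 -0.968]
 [-0.    -1.    -0.001]]
{'camera_matrix': array([[374.67229873,   0.        , 257.6772948 ],
       [  0.        , 374.67229873, 184.73767953],
       [  0.        ,   0.        ,   1.        ]]), 'R': array([[-0.07054825,  0.99743976,  0.01169895],
       [ 0.84308077,  0.06589071, -0.53373516],
       [-0.53313953, -0.02779092, -0.84557076]]), 't': array([ 0.06193732, -0.44664261,  1.27132578])}
{'camera_matrix': array([[373.82244055,   0.        , 257.4454553 ],
       [  0.        , 373.82244055, 184.42944558],
       [  0.        ,   0.        ,   1.        ]]), 'R': array([[ 0.93369855, -0.35803718, -0.00404876],
       [-0.26934738, -0.69487082, -0.66678822],
       [ 0.23592161,  0.62366972, -0.74523626]]), 't': array([-0.5359498 ,  0.19928284,  0.78235209])}
{'camera_matrix': array([[306.11820362,   0.        , 254.90143638],
       [  0.        , 306.11820362, 191.21936856],
       [  0.        ,   0.        ,   1.        ]]), 'R': array([[ 2.50652178e-01, -9.68077067e-01, -5.26550886e-04],
       [-9.24349487e-01, -2.39491893e-01,  2.97021309e-01],
       [-2.87665623e-01, -7.39623212e-02, -9.54870706e-01]]), 't': array([-0.62471546, -0.03451603,  0.39230038])}
```

View pics/scene0b.png

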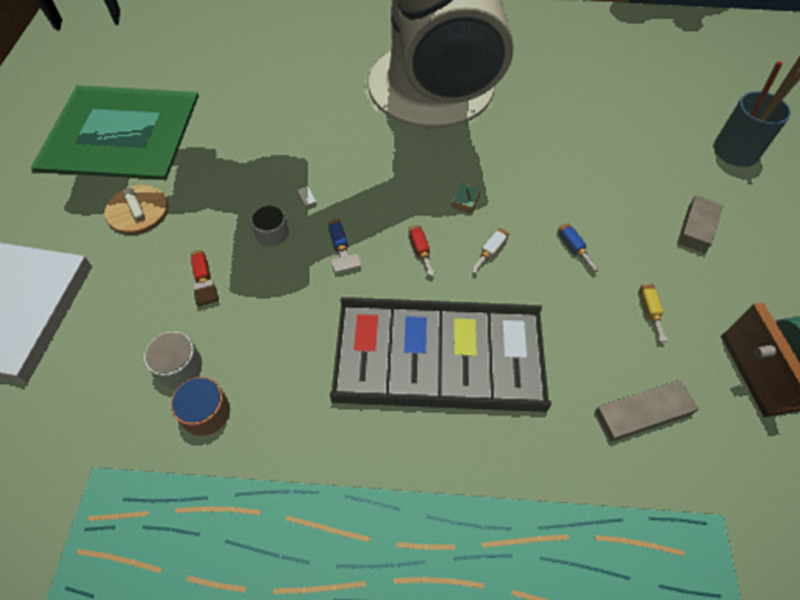

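View pics/sw.png

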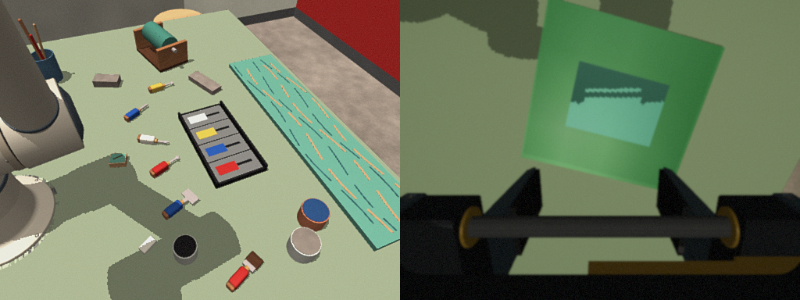

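Scene camera (512-px scale): caddy patches red (234,213), blue (266,214), yellow (298,216), white (330,217). Gouges are red (269,155), white (317,155), blue (367,154) and yellow (417,192). The brush (128,172) and the scraper (217,155) stay where they are.

```bash
cat > meas.py <<'E'
from h import *
im,m=load('scene0.png'); K='K'
hsv=cv2.cvtColor(im,cv2.COLOR_BGR2HSV); H,S,V=cv2.split(hsv)
M={'red':((H<8)|(H>172))&(S>150)&(V>60),'yellow':(H>20)&(H<35)&(S>130)&(V>90),'blue':(H>105)&(H<128)&(S>110)&(V>50),'white':(S<45)&(V>140)}
s=1.5625
T={'red':((420,241),(431,275)),'white':((495,241),(475,271)),'blue':((572,238),(595,270)),'yellow':((651,299),(662,340))}
P={'red':(366,333),'blue':(415,335),'yellow':(465,337),'white':(515,339)}
E={'brush':((201,265),(206,300)),'scraper':((338,236),(347,265))}
def cen(c,uv,r):
    k=np.zeros(H.shape,np.uint8); cv2.circle(k,(int(uv[0]),int(uv[1])),r,1,-1)
    ys,xs=np.nonzero(M[c]&(k>0)); return np.array([xs.mean(),ys.mean()]),len(xs)
for c in T:
    h,n=cen(c,np.array(T[c][0])/s,14); p,n2=cen(c,np.array(P[c])/s,15)
    H3=unproj(m,K,h,.016); t=unproj(m,K,np.array(T[c][1])/s,.008); B=unproj(m,K,p,.010)
    a=np.degrees(np.arctan2(*(t-H3)[1::-1])); print(c,n,n2,h.round(1),'handle',H3[:2].round(4),'tip',t[:2].round(4),'d',np.linalg.norm((t-H3)[:2]).round(4),'ang',a.round(1),'patch',B[:2].round(4))
for c in E: print(c,[unproj(m,K,np.array(u)/s,.015)[:2].round(3) for u in E[c]])
A=[unproj(m,K,np.array(u)/s,.01)[:2] for u in ((363,381),(414,383),(465,385),(517,387))]; print(np.round(A,4))
E
python3 meas.py
```

```text
red 125 288 [268.1 153.6] handle [ 0.4391 -0.0028] tip [0.5056 0.0219] d 0.071 ang 20.4 patch [ 0.6243 -0.0772]
white 120 495 [315.7 154.8] handle [0.433  0.1273] tip [0.4915 0.0965] d 0.0661 ang -27.8 patch [0.6188 0.1548]
blue 115 304 [366.8 152.1] handle [0.4125 0.2679] tip [0.4733 0.302 ] d 0.0697 ang 29.3 patch [0.6218 0.0015]
yellow 150 295 [417.4 192.7] handle [0.534  0.3869] tip [0.6011 0.3948] d 0.0675 ang 6.8 patch [0.6199 0.0796]
brush [array([ 0.521, -0.368]), array([ 0.588, -0.342])]
scraper [array([ 0.441, -0.145]), array([ 0.501, -0.122])]
[[ 0.7078 -0.0724]
 [ 0.7052  0.0049]
 [ 0.7026  0.0821]
 [ 0.6999  0.1607]]
```

Call:
jog_arm(
  series=[70,-12.6,0,-15.4,0,70,-12.6,0,-15.4,0,70,-12.6,0,-15.4,0,70,-12.6,0,-15.4,0,70,-12.6,0,-15.4,0],
  newtons=25,
)

```text
t: 0.57
ee_pos: [0.2398, -0.4215, 0.2304]
orientation: [-0.264, 2.089, -2.085]
contact_force: [1.6, 0.2, 0.5]
gripper_width: 0.0646
```

Call:
jog_arm(
  series=[70,-12.6,0,-15.4,0,70,-12.6,0,-15.4,0,70,-12.6,0,-15.4,0,70,-12.6,0,-15.4,0,70,-12.6,0,-15.4,0],
)

```text
t: 0.98
ee_pos: [0.3237, -0.2385, 0.2308]
orientation: [-0.264, 2.09, -2.085]
contact_force: [0.3, -0.2, -0.2]
gripper_width: 0.0637
```

Call:
jog_arm(
  series=[70,-12.6,0,-15.4,0,70,-12.6,0,-15.4,0,70,-12.6,0,-15.4,0,70,-12.6,0,-15.4,0,70,-12.6,0,-15.4,0],
)

```text
t: 1.4
ee_pos: [0.4078, -0.0554, 0.2313]
orientation: [-0.264, 2.09, -2.084]
contact_force: [1.5, -0.0, 0.2]
gripper_width: 0.0637
```

```bash
cat >> h.py <<'E'
def go(x,y,z,hang,tag=''):
    "shift (cm, tool axes) and roll to put the TCP at x,y,z with tool -x along heading hang (deg)"
    o=bot.get_obs(); R=Rn.from_rotvec(o['orientation']).as_matrix()
    d=R.T@(np.array([x,y,z])-o['ee_pos'])*100
    a=np.degrees(np.arctan2(-R[1,0],-R[0,0])); roll=-((hang-a+180)%360-180)
    print(tag,'shift',d.round(2),'roll',round(roll,1),'now',o['ee_pos'].round(4),'head',round(a,1),'q6',o['qpos'][5].round(2),'t',round(o['t'],2))
def proj(m,key,X):
    p=np.array(m[key])@(np.array(m['R'])@np.array(X)+np.array(m['t']).ravel()); return p[:2]/p[2]
E
python3 - <<'E'
from h import *
go(.437,-.004,.12,20.4)
im,m=snap('wrist','w1.png')
print(proj(m,'camera_matrix',(.4391,-.0028,.016)),proj(m,'camera_matrix',(.5056,.0219,.008)))
E
```

```text
shift [-4.1  11.14 -4.22] roll -5.9 now [ 0.4078 -0.0554  0.2313] head 14.5 q6 1.03 t 1.4
[219.04142282 132.09242131] [211.42895384  69.1396452 ]
```

View pics/w1.png

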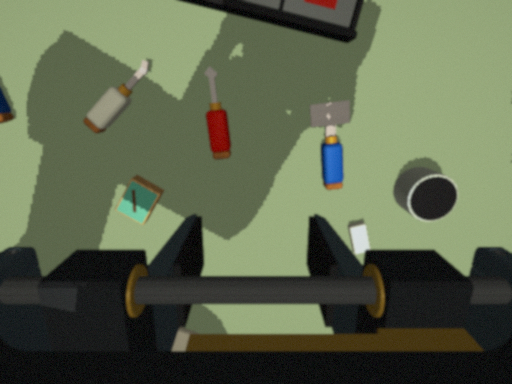

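The wrist view shows the red gouge handle at (219,132), exactly where the scene estimate projects, so the scene measurements are good enough to use.

Call:
jog_arm(
  series=[70,-4.2,16,-4.3,-6,70,-4.2,16,-4.3,-6,70,-4.2,16,-4.3,-6,70,-4.2,16,-4.3,-6,70,-4.2,16,-4.3,-6],
)

```text
t: 1.87
ee_pos: [0.438, 0.0032, 0.0669]
orientation: [-0.373, 2.033, -2.021]
contact_force: [-2.4, 0.1, -1.0]
gripper_width: 0.0639
```

```bash
python3 - <<'E'
from h import *
go(.438,-.003,.020,20.4)
snap('wrist','w2.png')
E
```

```text
shift [0.2  4.69 0.61] roll 0.2 now [0.438  0.0032 0.0669] head 20.6 q6 1.07 t 1.87
```

View pics/w2.png

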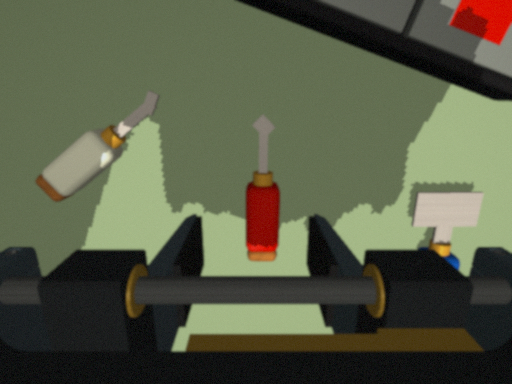

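Red lies parallel between the jaws, handle column about 262 against a jaw centre of about 256. Next: descend, grip and lift.

Call:
jog_arm(
  series=[70,0.1,2.5,0.4,0,70,0.1,4.7,0.4,0,70,0.1,4.7,0.4,0,70,0.1,4.7,0.4,0,0,0.1,4.7,0.4,0],
)

```text
t: 2.33
ee_pos: [0.4389, -0.0017, 0.0232]
orientation: [-0.372, 2.032, -2.021]
contact_force: [0.0, 0.3, 1.0]
gripper_width: 0.0598
```

Call:
jog_arm(
  series=[0,0,0,0,0,0,0,0,0,0,0,0,0,0,0,0,0,0,0,0,0,0,0,0,0],
  newtons=25,
)

```text
t: 2.75
ee_pos: [0.439, -0.0017, 0.0235]
orientation: [-0.371, 2.031, -2.021]
contact_force: [-0.3, 0.3, -0.3]
gripper_width: 0.0269
```

Call:
jog_arm(
  series=[0,0,-2,0,0,0,0,-4,0,0,0,0,-7,0,0,0,0,-8,0,0,0,0,-8,0,0],
)

```text
t: 3.17
ee_pos: [0.4404, -0.0022, 0.1056]
orientation: [-0.367, 2.029, -2.02]
contact_force: [0.2, 0.4, -1.1]
gripper_width: 0.0238
```

```bash
python3 - <<'E'
from h import *
go(.624,-.077,.10,1.9)
E
```

```text
shift [-14.54   0.55  13.47] roll 18.8 now [ 0.4404 -0.0022  0.1056] head 20.7 q6 1.06 t 3.17
```

Call:
jog_arm(
  series=[0,-2.5,0,2.3,4,0,-5.5,0,5.1,8,0,-8.5,0,7.9,13,0,-11.5,0,10.7,17,0,-14,0,13,19],
)

```text
t: 3.58
ee_pos: [0.6193, -0.0756, 0.1044]
orientation: [-0.026, 2.214, -2.204]
contact_force: [0.2, -0.3, -1.1]
gripper_width: 0.0238
```

```bash
python3 - <<'E'
from h import *
go(.624,-.077,.0335,1.9)
snap('wrist','w3.png')
E
```

```text
shift [-0.46  7.09  0.18] roll -0.5 now [ 0.6193 -0.0756  0.1044] head 1.4 q6 1.32 t 3.58
```

View pics/w3.png

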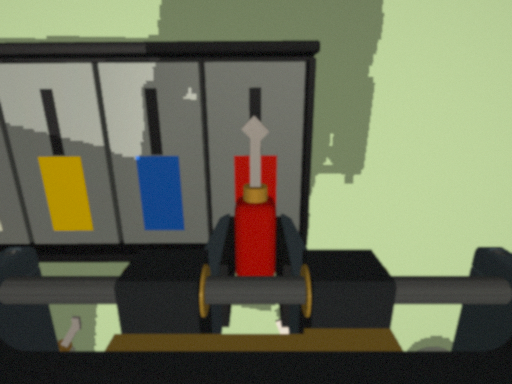

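Red is held straight above its patch with the blade over the strip. Lower and release.

Call:
jog_arm(
  series=[0,-0.5,2,0.2,0,0,-0.5,4,0.2,0,0,-0.5,6,0.2,0,0,-0.5,6.8,0.2,0,0,-0.5,7,0.2,0],
)

```text
t: 4.05
ee_pos: [0.6304, -0.0799, 0.0351]
orientation: [-0.019, 2.21, -2.205]
contact_force: [-15.7, 0.2, 65.5]
gripper_width: 0.0239
```

Call:
jog_arm(
  series=[0,0,0.1,0,0,0,0,0.2,0,0,60,0,0.2,0,0,60,0,0.2,0,0,60,0,0.2,0,0],
)

```text
t: 4.47
ee_pos: [0.6319, -0.0794, 0.0352]
orientation: [-0.015, 2.208, -2.203]
contact_force: [-1.9, 10.1, 42.1]
gripper_width: 0.0411
```

Call:
jog_arm(
  series=[60,0,0,0,0,60,0,-2,0,0,60,0,-6,0,0,60,0,-9,0,0,60,0,-12,0,0],
)

```text
t: 4.88
ee_pos: [0.6302, -0.0795, 0.1555]
orientation: [-0.016, 2.208, -2.203]
contact_force: [-0.1, 0.2, 0.4]
gripper_width: 0.0548
```

```bash
python3 - <<'E'
from h import *
go(.434,.1265,.12,-27.8)
im,m=snap('wrist','w4.png')
hsv=cv2.cvtColor(im,cv2.COLOR_BGR2HSV)
for n,lo,hi in(('blue',(105,110,50),(128,255,255)),('yellow',(18,130,90),(35,255,255))):
    k=cv2.inRange(hsv,lo,hi); nn,l,st,c=cv2.connectedComponentsWithStats(k); i=1+np.argmax(st[1:,4]); print(n,st[i],unproj(m,'camera_matrix',c[i],.01).round(4))
E
```

```text
shift [ 19.16   3.44 -21.04] roll 29.1 now [ 0.6302 -0.0795  0.1555] head 1.3 q6 1.32 t 4.88
blue [ 153  158   40   63 2077] [0.6233 0.0047 0.01  ]
yellow [ 170  330  289   20 3325] [ 0.4368 -0.1532  0.01  ]
```

View pics/w4.png

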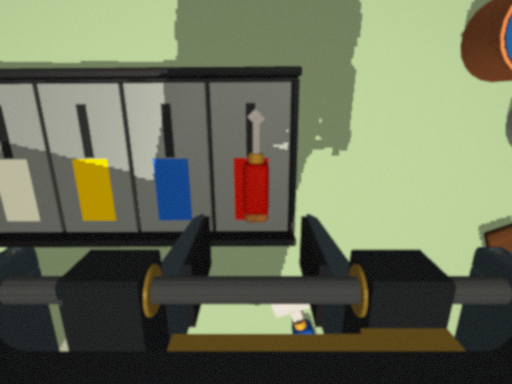

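Red is placed about 4 mm to the right of the patch centre, well inside tolerance. Landing pushed with 65 N because of arm lag, so I'll release a little higher from now on. White is next.

Call:
jog_arm(
  series=[75,19.2,2,-21,29,75,19.2,2,-21,29,75,19.2,2,-21,29,75,19.2,2,-21,29,75,19.2,2,-21,29],
)

```text
t: 5.35
ee_pos: [0.4863, 0.0714, 0.1419]
orientation: [-0.504, -1.956, 1.947]
contact_force: [1.3, 0.9, -0.4]
gripper_width: 0.0682
```

```bash
python3 - <<'E'
from h import *
go(.434,.1265,.07,-27.8)
E
```

```text
shift [ 7.3   7.12 -2.33] roll -0.4 now [0.4863 0.0714 0.1419] head -28.2 q6 2.09 t 5.35
```

Call:
jog_arm(
  series=[75,3,2,-1,0,75,6,4.5,-2,0,75,7.2,6.5,-2.2,0,75,7.2,7,-2.3,0,75,7.2,7,-2.3,0],
)

```text
t: 5.77
ee_pos: [0.4337, 0.1259, 0.0697]
orientation: [-0.499, -1.955, 1.948]
contact_force: [0.9, -0.1, -0.1]
gripper_width: 0.0685
```

```bash
python3 - <<'E'
from h import *
go(.434,.1265,.023,-27.8)
snap('wrist','w5.png')
E
```

```text
shift [ 0.04  4.67 -0.04] roll -0.3 now [0.4337 0.1259 0.0697] head -28.1 q6 2.21 t 5.77
```

View pics/w5.png

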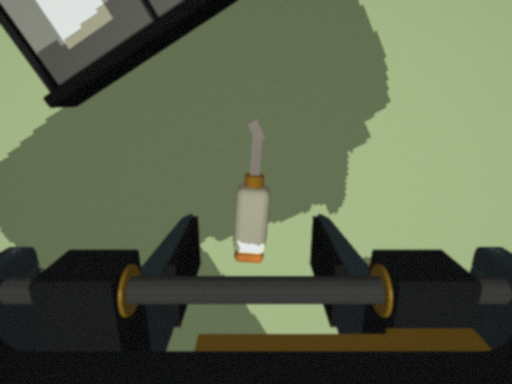

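White lies between the jaws, handle (249,258)→(256,180), about 3° off. Correct it and grip.

Call:
jog_arm(
  series=[75,0,2,-0.2,3,75,0,4,-0.2,3,75,0,4.7,-0.2,3,75,0,4.7,-0.2,3,0,0,4.7,-0.2,3],
)

```text
t: 6.23
ee_pos: [0.4373, 0.127, 0.0243]
orientation: [-0.548, -1.924, 1.915]
contact_force: [0.2, -0.0, 0.6]
gripper_width: 0.064
```

Call:
jog_arm(
  series=[0,0,0,0,0,0,0,0,0,0,0,0,0,0,0,0,0,0,0,0,0,0,0,0,0],
)

```text
t: 6.65
ee_pos: [0.4374, 0.127, 0.0246]
orientation: [-0.549, -1.924, 1.915]
contact_force: [0.7, 0.1, -0.1]
gripper_width: 0.0314
```

Call:
jog_arm(
  series=[0,0,0,0,0,0,0,-1,0,0,0,0,-4,0,0,0,0,-7,0,0,0,0,-8,0,0],
)

```text
t: 7.07
ee_pos: [0.4371, 0.1272, 0.1075]
orientation: [-0.551, -1.926, 1.915]
contact_force: [2.2, -0.2, -0.7]
gripper_width: 0.0237
```

```bash
python3 - <<'E'
from h import *
go(.618,.159,.10,1.9)
E
```

```text
shift [-13.83   1.07 -12.07] roll -33.0 now [0.4371 0.1272 0.1075] head -31.1 q6 2.27 t 7.07
```

Call:
jog_arm(
  series=[0,-2.5,0,-2.1,-6.5,0,-5.5,0,-4.7,-13,0,-8.5,0,-7.3,-20,0,-11.5,0,-10,-27,0,-14,0,-12.2,-33],
)

```text
t: 7.48
ee_pos: [0.6224, 0.1597, 0.1109]
orientation: [-0.023, 2.194, -2.192]
contact_force: [0.4, -0.9, -0.4]
gripper_width: 0.0236
```

Call:
jog_arm(
  series=[0,0,0,0,0,0,0,0,0,0,0,0,0,0,0,0,0,0,0,0,0,0,0,0,0],
)

```text
t: 7.9
ee_pos: [0.6212, 0.1595, 0.111]
orientation: [-0.023, 2.195, -2.193]
contact_force: [0.1, -0.5, -0.2]
gripper_width: 0.0238
```

```bash
python3 - <<'E'
from h import *
go(.621,.159,.037,1.9)
E
```

```text
shift [0.15 7.39 0.06] roll 0.3 now [0.6212 0.1595 0.111 ] head 2.2 q6 1.69 t 7.9
```

Call:
jog_arm(
  series=[0,0,2,0,0,0,0,4,0,0,0,0,6,0,0,0,0,6.8,0,0,0,0,7.1,0,0],
)

```text
t: 8.32
ee_pos: [0.6212, 0.1593, 0.04]
orientation: [-0.025, 2.195, -2.194]
contact_force: [-11.2, -4.2, 34.4]
gripper_width: 0.0242
```

Call:
jog_arm(
  series=[0,0,0,0,0,0,0,0,0,0,0,0,0,0,0,0,0,0,0,0,0,0,0,0,0],
)

```text
t: 8.73
ee_pos: [0.6212, 0.1593, 0.0403]
orientation: [-0.025, 2.195, -2.194]
contact_force: [0.2, -0.2, -1.3]
gripper_width: 0.0243
```

Call:
jog_arm(
  series=[0,0,0.2,0,0,0,0,0.3,0,0,60,0,0.3,0,0,60,0,0.3,0,0,60,0,0.3,0,0],
)

```text
t: 9.15
ee_pos: [0.6212, 0.1593, 0.0373]
orientation: [-0.025, 2.195, -2.194]
contact_force: [-0.2, -0.3, -0.1]
gripper_width: 0.0408
```

Call:
jog_arm(
  series=[60,0,0,0,0,60,0,-2,0,0,60,0,-6,0,0,60,0,-9,0,0,60,0,-12,0,0],
)

```text
t: 9.57
ee_pos: [0.6193, 0.1592, 0.1587]
orientation: [-0.024, 2.195, -2.194]
contact_force: [0.3, -0.4, 0.4]
gripper_width: 0.0548
```

```bash
python3 - <<'E'
from h import *
go(.413,.268,.12,29.3)
snap('wrist','w6.png')
E
```

```text
shift [ 20.26   3.56 -11.65] roll -27.1 now [0.6193 0.1592 0.1587] head 2.2 q6 1.69 t 9.57
```

View pics/w6.png

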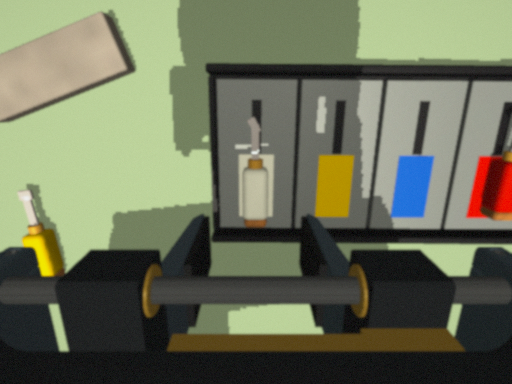

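White lies on its patch, handle centre (256,192) against patch centre (256,186), about 6 mm back and straight. Blue is next.

Call:
jog_arm(
  series=[75,20.3,2,-11.7,-27,75,20.3,2,-11.7,-27,75,20.3,2,-11.7,-27,75,20.3,2,-11.7,-27,75,20.3,2,-11.7,-27],
)

```text
t: 10.03
ee_pos: [0.4345, 0.2579, 0.1417]
orientation: [-0.485, 1.919, -1.927]
contact_force: [1.0, 0.8, -0.5]
gripper_width: 0.0686
```

```bash
python3 - <<'E'
from h import *
go(.411,.267,.07,29.3)
E
```

```text
shift [ 1.74  7.12 -2.02] roll 0.3 now [0.4345 0.2579 0.1417] head 29.6 q6 1.48 t 10.03
```

Call:
jog_arm(
  series=[75,1.7,2,-2,0,75,1.7,4.5,-2,0,75,1.7,6.5,-2,0,75,1.7,7,-2,0,75,1.7,7,-2,0],
)

```text
t: 10.45
ee_pos: [0.4109, 0.2667, 0.0701]
orientation: [-0.487, 1.92, -1.928]
contact_force: [-0.2, -0.2, -0.3]
gripper_width: 0.0683
```

```bash
python3 - <<'E'
from h import *
go(.411,.267,.023,29.3)
snap('wrist','w7.png')
E
```

```text
shift [ 0.06  4.71 -0.06] roll 0.3 now [0.4109 0.2667 0.0701] head 29.6 q6 1.52 t 10.45
```

View pics/w7.png

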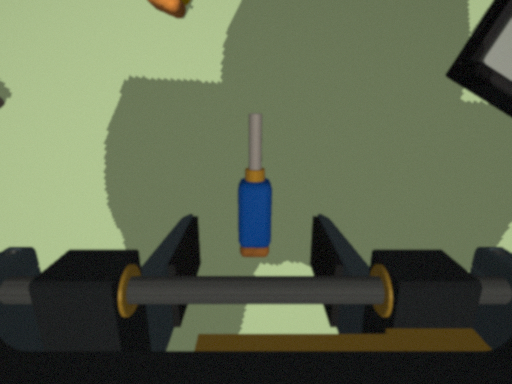

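Blue lies square and centred between the jaws, handle (255,180–255). Grip and lift it.

Call:
jog_arm(
  series=[75,0.2,2,0,0,75,0.2,4,0,0,75,0.2,4.7,0,0,75,0.2,4.7,0,0,0,0.2,4.7,0,0],
)

```text
t: 10.92
ee_pos: [0.4113, 0.266, 0.0248]
orientation: [-0.485, 1.92, -1.928]
contact_force: [0.1, -0.2, 0.3]
gripper_width: 0.0644
```

Call:
jog_arm(
  series=[0,0,0,0,0,0,0,0,0,0,0,0,0,0,0,0,0,0,0,0,0,0,0,0,0],
)

```text
t: 11.33
ee_pos: [0.4114, 0.2661, 0.0251]
orientation: [-0.484, 1.92, -1.927]
contact_force: [-0.1, 0.8, -0.1]
gripper_width: 0.0314
```

Call:
jog_arm(
  series=[0,0,0,0,0,0,0,-1,0,0,0,0,-4,0,0,0,0,-7,0,0,0,0,-8,0,0],
)

```text
t: 11.75
ee_pos: [0.4104, 0.2665, 0.1088]
orientation: [-0.481, 1.919, -1.925]
contact_force: [1.5, 1.7, -0.6]
gripper_width: 0.0243
```

```bash
python3 - <<'E'
from h import *
go(.625,.0035,.11,1.9)
im,m=load('w7.png')
for r in (170,257): print(unproj(m,'K',(255,r),.016).round(4))
E
```

```text
shift [-5.71  0.34 33.45] roll 27.6 now [0.4104 0.2665 0.1088] head 29.5 q6 1.52 t 11.75
[0.4426 0.2839 0.016 ]
[0.3838 0.2505 0.016 ]
```

Call:
jog_arm(
  series=[0,-0.5,0,2.5,5,0,-1,0,6,11,0,-1.7,0,10,17,0,-2.4,0,14,23,0,-3,0,18,28],
)

```text
t: 12.17
ee_pos: [0.5261, 0.1231, 0.1122]
orientation: [0.005, 2.201, -2.194]
contact_force: [1.6, 1.0, -1.0]
gripper_width: 0.0235
```

```bash
python3 - <<'E'
from h import *
go(.625,.0035,.11,1.9)
E
```

```text
shift [-9.62  0.44 12.17] roll -0.7 now [0.5261 0.1231 0.1122] head 1.2 q6 1.67 t 12.17
```

Call:
jog_arm(
  series=[0,-2.5,0,3.2,0,0,-5,0,6.4,0,0,-7.5,0,9.5,0,0,-9,0,11.4,-0.7,0,-9.6,0,12.2,-0.7],
)

```text
t: 12.58
ee_pos: [0.6268, 0.0, 0.1152]
orientation: [-0.004, 2.194, -2.188]
contact_force: [-0.7, -0.7, -0.4]
gripper_width: 0.0237
```

Call:
jog_arm(
  series=[0,0,0,0,0,0,0,0,0,0,0,0,0,0,0,0,0,0,0,0,0,0,0,0,0],
)

```text
t: 13.0
ee_pos: [0.6261, 0.0012, 0.1154]
orientation: [-0.006, 2.194, -2.188]
contact_force: [0.0, 1.1, 0.3]
gripper_width: 0.0235
```

```bash
python3 - <<'E'
from h import *
go(.625,.0035,.041,1.9)
snap('wrist','w8.png')
E
```

```text
shift [ 0.31  7.43 -0.22] roll 0.0 now [0.6261 0.0012 0.1154] head 1.9 q6 1.44 t 13.0
```

View pics/w8.png

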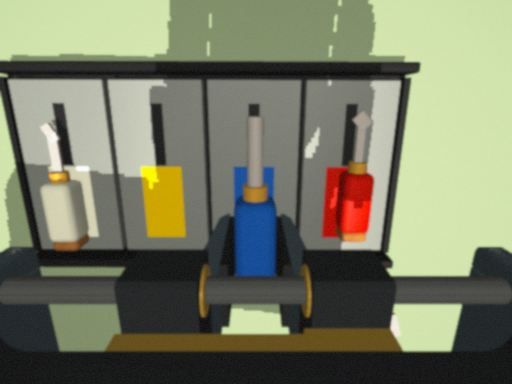

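Blue is held straight, with its column (255) matching the patch (254). Lower and release.

Call:
jog_arm(
  series=[0,0.2,2,-0.1,0,0,0.2,4,-0.1,0,0,0.2,6,-0.1,0,0,0.2,7,-0.1,0,0,0.2,7.4,-0.1,0],
)

```text
t: 13.47
ee_pos: [0.6255, 0.0029, 0.0408]
orientation: [-0.008, 2.195, -2.188]
contact_force: [-11.2, 4.4, 34.5]
gripper_width: 0.0241
```

Call:
jog_arm(
  series=[0,0,0.1,0,0,0,0,0.3,0,0,55,0,0.3,0,0,55,0,0.3,0,0,55,0,0.3,0,0],
)

```text
t: 13.88
ee_pos: [0.6257, 0.0031, 0.0382]
orientation: [-0.008, 2.195, -2.188]
contact_force: [-0.4, -0.8, -0.3]
gripper_width: 0.041
```

Call:
jog_arm(
  series=[55,0,0,0,0,55,0,-2,0,0,55,0,-6,0,0,55,0,-9,0,0,55,0,-12,0,0],
)

```text
t: 14.3
ee_pos: [0.6224, 0.0028, 0.1598]
orientation: [-0.008, 2.195, -2.188]
contact_force: [0.9, -0.4, -0.1]
gripper_width: 0.0503
```

```bash
python3 - <<'E'
from h import *
go(.531,.3865,.13,6.8)
snap('wrist','w9.png')
E
```

```text
shift [  7.91   2.88 -38.65] roll -4.9 now [0.6224 0.0028 0.1598] head 1.9 q6 1.44 t 14.3
```

View pics/w9.png

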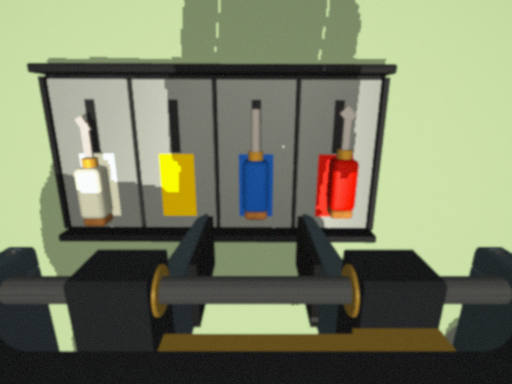

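Blue lies on its patch, straight, handle (256,186) against patch (256,185). Now yellow.

Call:
jog_arm(
  series=[75,4,0,-19.5,0,75,4,0,-19.5,0,75,4,0,-19.5,0,75,4,0,-19.5,0,75,4,0,-19.5,0],
)

```text
t: 14.77
ee_pos: [0.5772, 0.1989, 0.1647]
orientation: [-0.001, 2.19, -2.184]
contact_force: [0.5, 0.7, 1.1]
gripper_width: 0.0684
```

Call:
jog_arm(
  series=[75,3.5,2,-16,-5,75,3.5,2,-16,-5,75,3.5,2,-16,-5,75,3.5,2,-16,-5,75,3.5,2,-16,-5],
)

```text
t: 15.18
ee_pos: [0.5346, 0.3638, 0.1427]
orientation: [-0.1, 2.144, -2.138]
contact_force: [-1.8, -0.2, 0.2]
gripper_width: 0.0684
```

```bash
python3 - <<'E'
from h import *
go(.531,.3865,.07,6.8)
E
```

```text
shift [ 0.32  7.27 -2.3 ] roll 0.4 now [0.5346 0.3638 0.1427] head 7.2 q6 1.96 t 15.18
```

Call:
jog_arm(
  series=[75,0.3,1,-2.3,0,75,0.3,3,-2.3,0,75,0.3,6,-2.3,0,75,0.3,7.2,-2.3,0,75,0.3,7.2,-2.3,0],
)

```text
t: 15.6
ee_pos: [0.5295, 0.3855, 0.0676]
orientation: [-0.105, 2.143, -2.142]
contact_force: [0.2, -0.2, -0.5]
gripper_width: 0.0681
```

```bash
python3 - <<'E'
from h import *
go(.531,.3865,.023,6.8)
snap('wrist','w10.png')
E
```

```text
shift [-0.04  4.47 -0.09] roll 0.4 now [0.5295 0.3855 0.0676] head 7.2 q6 2.0 t 15.6
```

View pics/w10.png

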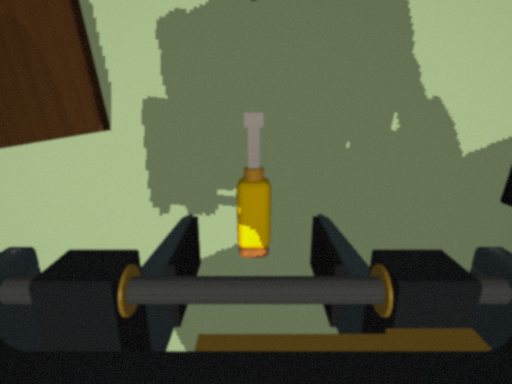

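Yellow lies square and centred between the jaws, handle (254,180–255). Grip and lift it.

Call:
jog_arm(
  series=[75,0.1,2,-0.1,0,75,0.1,4,-0.1,0,75,0.1,4.4,-0.1,0,75,0.1,4.4,-0.1,0,0,0.1,4.4,-0.1,0],
)

```text
t: 16.07
ee_pos: [0.5314, 0.3871, 0.0271]
orientation: [-0.101, 2.144, -2.139]
contact_force: [-0.1, 0.2, 0.1]
gripper_width: 0.0643
```

Call:
jog_arm(
  series=[0,0,0,0,0,0,0,0,0,0,0,0,0,0,0,0,0,0,0,0,0,0,0,0,0],
)

```text
t: 16.48
ee_pos: [0.5315, 0.3872, 0.0274]
orientation: [-0.101, 2.144, -2.139]
contact_force: [1.2, -0.2, 0.6]
gripper_width: 0.0313
```

Call:
jog_arm(
  series=[0,0,0,0,0,0,0,-1,0,0,0,0,-4,0,0,0,0,-7,0,0,0,0,-9,0,0],
)

```text
t: 16.9
ee_pos: [0.5291, 0.3872, 0.1205]
orientation: [-0.099, 2.144, -2.137]
contact_force: [0.8, 0.7, -0.5]
gripper_width: 0.0237
```

```bash
python3 - <<'E'
from h import *
go(.622,.0815,.11,1.9)
im,m=load('w10.png')
print(unproj(m,'K',(254,257),.016).round(4)+.029*np.array([.993,.12,0]))
E
```

```text
shift [-5.34  1.2  31.49] roll 5.3 now [0.5291 0.3872 0.1205] head 7.2 q6 2.0 t 16.9
[0.528897 0.38558  0.016   ]
```

Call:
jog_arm(
  series=[0,-0.5,0,2.5,2,0,-1,0,6,4,0,-1.7,0,10,5,0,-2.4,0,14,5,0,-3,0,18,5],
)

```text
t: 17.32
ee_pos: [0.5817, 0.2108, 0.1222]
orientation: [-0.005, 2.19, -2.179]
contact_force: [0.7, 0.5, -0.3]
gripper_width: 0.0239
```

```bash
python3 - <<'E'
from h import *
go(.6225,.081,.11,1.9)
E
```

```text
shift [-3.52  1.29 13.14] roll 0.3 now [0.5817 0.2108 0.1222] head 2.2 q6 1.79 t 17.32
```

Call:
jog_arm(
  series=[0,-1,0,4,0,0,-2,0,8,0,0,-3,0,11,0,0,-3.4,0.5,12.5,0,0,-3.5,1,12.9,0],
)

```text
t: 17.73
ee_pos: [0.6234, 0.0803, 0.1137]
orientation: [-0.0, 2.19, -2.18]
contact_force: [0.1, -0.0, -0.9]
gripper_width: 0.0236
```

Call:
jog_arm(
  series=[0,0,0,0,0,0,0,0,0,0,0,0,0,0,0,0,0,0,0,0,0,0,0,0,0],
)

```text
t: 18.15
ee_pos: [0.6231, 0.0814, 0.1139]
orientation: [-0.002, 2.19, -2.18]
contact_force: [-0.4, 0.5, -0.9]
gripper_width: 0.0236
```

```bash
python3 - <<'E'
from h import *
go(.6225,.081,.042,1.9)
E
```

```text
shift [0.32 7.19 0.06] roll 0.2 now [0.6231 0.0814 0.1139] head 2.1 q6 1.56 t 18.15
```

Call:
jog_arm(
  series=[0,0.1,2,0,0,0,0.1,4,0,0,0,0.2,6,0,0,0,0.3,6.8,0,0,0,0.3,7.1,0,0],
)

```text
t: 18.57
ee_pos: [0.622, 0.0823, 0.0428]
orientation: [-0.004, 2.19, -2.18]
contact_force: [-11.6, 1.3, 34.4]
gripper_width: 0.0238
```

Call:
jog_arm(
  series=[0,0,0.1,0,0,0,0,0.3,0,0,55,0,0.3,0,0,55,0,0.3,0,0,55,0,0.3,0,0],
)

```text
t: 18.98
ee_pos: [0.6222, 0.0827, 0.0402]
orientation: [-0.004, 2.19, -2.179]
contact_force: [-0.7, 0.4, 0.4]
gripper_width: 0.041
```

Call:
jog_arm(
  series=[55,0,0,0,0,55,0,-2,0,0,55,0,-6,0,0,55,0,-9,0,0,55,0,-14,0,0],
)

```text
t: 19.4
ee_pos: [0.6164, 0.0821, 0.1718]
orientation: [-0.007, 2.191, -2.181]
contact_force: [0.3, -0.4, -1.3]
gripper_width: 0.05
```

Call:
jog_arm(
  series=[55,0,0,0,0,55,0,0,0,0,55,0,0,0,0,55,0,0,0,0,55,0,0,0,0],
)

```text
t: 19.82
ee_pos: [0.6158, 0.0821, 0.1705]
orientation: [-0.009, 2.192, -2.182]
contact_force: [-0.4, -0.4, 0.3]
gripper_width: 0.0504
```

```bash
python3 - <<'E'
from h import *
w,m=snap('wrist','w11.png'); s,ms=snap('side','s11.png'); snap('scene','scene11.png')
cv2.imwrite('pics/fin.png',np.hstack([cv2.resize(w,(400,300)),cv2.resize(s[120:264,192:384],(400,300))]))
hsv=cv2.cvtColor(w,cv2.COLOR_BGR2HSV)
P={'red':(.6246,-.0745),'blue':(.6225,.0035),'yellow':(.620,.0815),'white':(.6175,.1595)}
for c in P: print(c,'patch px',proj(m,'camera_matrix',(*P[c],.01)).round(0),'handle-if-centred px',proj(m,'camera_matrix',(*P[c],.026)).round(0))
E
```

```text
red patch px [403. 182.] handle-if-centred px [410. 185.]
blue patch px [329. 181.] handle-if-centred px [333. 184.]
yellow patch px [256. 180.] handle-if-centred px [256. 184.]
white patch px [183. 179.] handle-if-centred px [179. 183.]
```

View pics/fin.png

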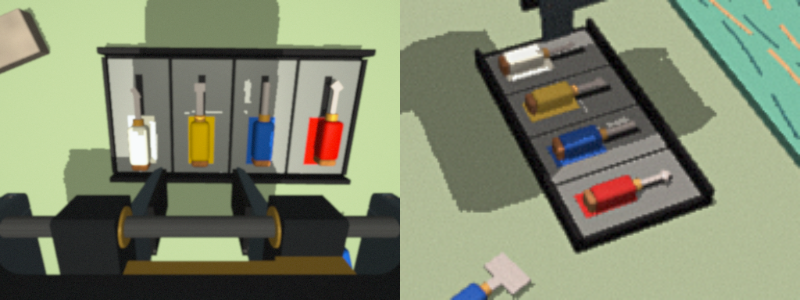

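View pics/w11.png

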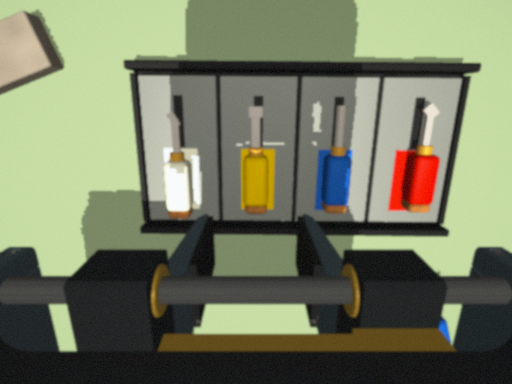

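All four lie flat on their pads. Offsets are roughly red 5 mm sideways, white 6 mm back, blue and yellow under 3 mm. One last check that the brush and scraper haven't moved, then I'll hand in.

```bash
python3 - <<'E'
from h import *
for f in('scene0.png','scene11.png'):
    im,m=load(f); hsv=cv2.cvtColor(im,cv2.COLOR_BGR2HSV); H,S,V=cv2.split(hsv)
    for n,M,(x,y) in(('brush',((H<8)|(H>172))&(S>150)&(V>60),(129,170)),('scraper',(H>105)&(H<128)&(S>110)&(V>35),(217,151))):
        k=np.zeros(H.shape,np.uint8); cv2.circle(k,(x,y),16,1,-1); ys,xs=np.nonzero(M&(k>0))
        print(f,n,len(xs),xs.mean().round(1) if len(xs) else None,ys.mean().round(1) if len(xs) else None)
bot.job_done()
E
```

```text
scene0.png brush 135 127.5 169.8
scene0.png scraper 113 215.8 149.7
scene11.png brush 134 127.4 169.8
scene11.png scraper 115 215.7 149.4
the job is handed in; nothing more can be done
```

All four carving tools are back in the caddy, each flat on the pad of its colour with the blade along the strip. The job is handed in at about 20 s on the robot's clock, against the 102 s limit.

- **Placement:** the last wrist and side pictures show all four tools flat and pointing along their strips. By eye, red is about 5 mm to one side, white about 6 mm back, and blue and yellow within about 3 mm. The limit is 15 mm.
- **Brush and scraper:** neither moved. In the scene camera, their handles are within 0.3 px of where they started.
- **Forces:** setting red down pressed harder than I meant, peaking at about 65 N in the readings, below the 120 N wrist limit. I set the other three down from slightly higher and read about 35 N each.
- **Disagreement:** the scene and wrist cameras differed by about 3 mm on the caddy's sideways position. I used a middle value for white, blue and yellow; red was already down.

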